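Pack the tea-tool tray into its sleeve

TASK

Draw the dark tray out of the rack, lay it flat on the packing board in front of the sleeve with its plain end towards the mouth, and let go of it there. Then take it again from its tail, where the brass pull is, and slide it into the dark sleeve, fully home, so that its tail is flush with the mouth and only the pull stays out. Leave the pale tray in the rack and the pots and the cup where they are.

Things in the scene. Friction and masses are not known exactly. Their poses are not given: they have to be found in the camera images.
- dark_tray: the tray to pack: dark open wooden tray 120 long (x) x 52 wide (y) x 30 mm high, tea tools fixed inside; brass pull at its tail (-x). +x is its plain leading end, z up. Origin: centre of the box's underside (pull not counted). 0.14 to 0.23 kg. Starts in one of the rack's two bays, leading end outwards, pull under the rack's clear roof
- dark_tray_lead (a point): centre of the dark tray's plain leading end face, 15 mm above its underside
- dark_tray_tail (a point): centre of the dark tray's tail face (where the brass pull begins), 15 mm above its underside
- dark_tray_pull (a point): point to pinch on the brass pull, 14 mm behind the tail face, 17 mm above the tray's underside. The pull sticks out 26 mm, is 14 mm wide (y) and reaches from 8 to 26 mm above the underside
- packing_board: fixed plywood board 300 x 130 mm, 6 mm thick, carrying the fixed dark wooden sleeve. Origin on the table, under the centre line at the sleeve's mouth; +x points into the sleeve, z up. Bare loading area x -165 to 0 mm; sleeve x 0 to 129 mm, 72 mm wide, top 44 mm above the table, red square on its roof
- sleeve_mouth (a point): centre of the sleeve's mouth, 15 mm above the board's top, axes as the board. Cavity 56 wide x 33 high x 121 mm deep, floor level with the board's top, sides flared over the first 10 mm, far end closed: a tray that meets it has its tail face about flush (1 mm inside) and its pull outside
- rack: fixed plywood rack, floor 160 (x) x 190 (y) x 6 mm, origin centre of underside, open front to its -x. Bays at y +52.5 and -52.5 mm, 60 mm wide; walls and clear roof (34 mm over the floor, top 44 mm over the table) cover x -22 to 80 mm. About 55 mm of each tray's leading end lies in the open; draw it along -x by 95 mm or more to clear the roof
- pale_tray: the other tray, pale wood, otherwise the same as the dark one, same frame; stays in its rack bay
- red_pot: bystander: red clay teapot, body 100 mm across, 82 mm high, spout to its +x (reaches 85 mm), handle to its -x (reaches 81 mm); origin centre of underside; on the table beyond the work; leave it alone
- dark_pot: bystander: dark brown clay teapot, body 100 mm across, 82 mm high, spout to its +x (reaches 85 mm), handle to its -x (reaches 81 mm); origin centre of underside; on the table on the robot's near right; leave it alone
- cup: bystander: white cup, 60 mm across, 42 mm high, origin centre of underside; leave it alone

How it is judged (in metres and radians):
On the way:
1. the dark tray lies flat on the packing board before the sleeve, plain end towards the mouth (at most 40 mm in, at most 90 mm short of it), let go and at rest (x of dark_tray_lead in the frame of sleeve_mouth between -0.09 and 0.04 m and y of dark_tray_lead in the frame of sleeve_mouth between -0.05 and 0.05 m and z of dark_tray in the frame of packing_board between 0.002 and 0.012 m and angle between dark_tray's own z axis and vertical below 0.1 rad and x of dark_tray_tail in the frame of sleeve_mouth below -0.06 m and contact force between dark_tray and the fingers below 0.1 N and linear speed of dark_tray below 0.02 m/s), for 0.2 s.
At the end, for the whole second after the job is handed in: the dark tray is in the sleeve, upright, tail face flush with the mouth (at most 5 mm proud), pull outside, released and at rest; the pale tray is still in its bay (x of dark_tray_tail in the frame of sleeve_mouth between -0.005 and 0.004 m and y of dark_tray_tail in the frame of sleeve_mouth between -0.006 and 0.006 m and z of dark_tray in the frame of packing_board between 0.002 and 0.012 m and angle between the x axis of dark_tray and the x axis of packing_board, either way round below 0.08 rad and angle between dark_tray's own z axis and vertical below 0.1 rad and distance of pale_tray from where it was at the start of the episode below 0.02 m and contact force between dark_tray and the fingers below 0.1 N and linear speed of dark_tray below 0.02 m/s); the robot touches nothing.
It fails at once if the pale tray is moved by more than 20 mm (distance of pale_tray from where it was at the start of the episode above 0.02 m).
It fails at once if the red pot is moved by more than 30 mm (distance of red_pot from where it was at the start of the episode above 0.03 m).
It fails at once if the dark pot is moved by more than 30 mm (distance of dark_pot from where it was at the start of the episode above 0.03 m).
It fails at once if the cup is moved by more than 30 mm (distance of cup from where it was at the start of the episode above 0.03 m).
It also fails if it takes over 70 s, if anything falls off the work surface, if the arm or the gripper's body presses on something with over 40 N, if the wrist force passes 120 N, or if a joint passes its speed limit or range.

ROBOT

A 6-joint arm with a two-finger parallel gripper is mounted at the origin on the work surface. World frame = base frame: x ahead of the robot, y to its left, z up, the work surface at z = 0. Lengths are in mm, angles in rad, forces in N, time in s.
With the tool pointing down it reaches from about 275 to 750 mm from the base axis. Payload 10.2 kg.
Tool frame: the origin (TCP) lies at the very end of the fingers, on their centre line; the grasp point (between the pads) lies 19 mm behind it; x points along the fingers, y is the direction in which the jaws open and shut, and the axes are right-handed (so a half turn about x gives the same grasp; the last joint's range is limited). The gripper opens to 85 mm and grips with 20 to 120 N. Pads are 22 mm wide; open, the fingers measure 114 mm over their backs; the gripper's body (76 mm by 85 mm) begins 54 mm behind the grasp point. The pads swing forward as they close: fully open they stand 13 mm farther back than shut.
Start: joints at [0.906, 0.313, 1.498, -0, 1.331, -0.223], TCP at [224.486, 474.592, 231.294] pointing down, gripper open.
Joint ranges: [-2.94, 2.94], [-0.97, 2.17], [0.19, 2.56], [-1.23, 4.37], [0.02, 3.11], [-2.88, 2.88]. Speed limits (rad/s): [2.39, 2.39, 3.01, 3.14, 3.14, 3.14].

INTERFACE

Orientations are given as a unit quaternion [w, x, y, z].
In Python, from rig import ctrl, viewer, finish_job gives the robot as it stands.
- The arm moves only by the tool carry_out, never from a script. Its argument "targets" is a list of rows, each an object of numbers: "x", "y", "z": the shift along the world's x, y, z in m; "ax", "ay", "az": the turn, a rotation vector about the world's x, y, z in rad; "hand": the opening, from -1 (shut) to 1 (fully open). A call has 1 to 5 rows; each row is the pose to reach, as a shift and turn from the pose commanded when the call began; what a row does not reach only later rows make up. A row lasts 1/8 s, in which the tool goes at most 62.5 mm and 10.7 degrees, less where a joint would pass 70% of its speed; a pose out of reach is approached as far as the arm can. A call with a gripper value outside its range is refused whole. The fingers move at their own pace and stop on an object; "grip_force" is the grip in N (left out, the last holds). Time passes only in rows, so rows that repeat a pose let the fingers close. It gives the time, the measured TCP pose, the force and the opening at its end, in the units of the state.
- ctrl.sense(): the state, without advancing time (a new reading comes with each control period).
- viewer.capture(name): name is "side" or "top" or "wrist"; returns the picture (480x640x3 uint8, blue, green, red); there is no depth.
- viewer.camera_info(name): a dict with "fx", "fy", "cx", "cy" (pixels), "k1" (the pictures are not rectified: a ray, as slopes to the right and down, at radius r is drawn at 1 + k1 r^2 times it, then the intrinsics apply), "R" (3x3) and "t" (3): a world point X has camera coordinates R X + t. Camera axes: x right, y down, z forward; pixel columns grow to the right and rows downward; lengths in mm; the calibration is good to about 2 mm. A picture is of the moment at which its call begins: read the wrist's pose just before it. camera_info takes no time and is no camera call; for the wrist camera it gives the pose at the moment of the call.
- finish_job(): hands the job in, once; it reports no verdict.
The state is a dict: "time_s": time; "joints": joint angles; "dq": joint speeds; "tau": joint torques, N m; "eef_pos": TCP position; "ee_rot": TCP orientation; "force": force on the tool from outside, world axes, zero at the start; "wrist_torque": the same for the moment, N m; "grip_width": opening from 0.0 (shut) to 1.0 (fully open).
Only numpy, scipy, OpenCV 4.12 (cv2) and the standard library are available. Lean on these libraries where they do the work, as an engineer would, in place of code of your own. Each camera call takes 0.05 s, during which the arm holds its last target. There are 200 camera calls.

## Working session

There is one attempt and no reset: what is moved stays moved. The work goes in short steps, Python scripts to look and compute and a tool call to move; the robot and the scene stay as the last step left them, time stands still between calls to the robot, and variables do not carry over. Pictures are saved under pics/ and viewed, about 8 in all and at most 12, crops included, and the job is handed in when it is done.

Besides the shell and the picture viewer there is one more tool, called as a command line: name --argument value ..., lists and objects as JSON in quotes. carry_out: Moves the arm, as the interface text tells. Its arguments: {"type":"object","properties":{"targets":{"type":"array"},"grip_force":{"type":"number"}},"required":["targets"]}

```bash
ls; mkdir -p pics
python3 - <<'E'
from rig import ctrl, viewer
import cv2,numpy as np
for n in("top","side"):
    i=viewer.camera_info(n); print(n,{k:np.round(v,3).tolist() for k,v in i.items()})
    cv2.imwrite(f"pics/{n}0.png",viewer.capture(n))
print(ctrl.sense())
E
```

```text
pics
top {'fx': 607.403, 'fy': 607.403, 'cx': 326.819, 'cy': 235.685, 'k1': -0.059, 'R': [[0.028, -1.0, 0.009], [-0.994, -0.028, -0.104], [0.104, -0.007, -0.995]], 't': [22.341, 560.484, 1183.527]}
side {'fx': 466.787, 'fy': 466.787, 'cx': 321.244, 'cy': 228.847, 'k1': -0.09, 'R': [[0.899, -0.438, 0.018], [-0.303, -0.652, -0.695], [0.316, 0.619, -0.719]], 't': [-461.215, 222.734, 882.528]}
{'time_s': 0.1, 'joints': array([ 9.05588640e-01,  3.13410056e-01,  1.49837267e+00, -1.49720652e-05,
        1.33100889e+00, -2.23411134e-01]), 'dq': array([ 0.00027924, -0.00185674, -0.00205455, -0.00067827, -0.0006255 ,
        0.00043757]), 'tau': array([ 1.32685473e-03, -4.12903583e+01, -2.60140657e+01, -1.80899247e-04,
        3.03463596e-03,  1.73121686e-05]), 'eef_pos': array([224.34106193, 474.39173929, 230.77976263]), 'ee_rot': array([ 0.6897474 ,  0.15454524,  0.69010253, -0.15531515]), 'force': array([-0.18535181,  0.70779906, -0.25931674]), 'wrist_torque': array([ 0.00594561, -0.0236325 ,  0.04739961]), 'grip_width': 0.9982616723384811}
```

View pics/top0.png

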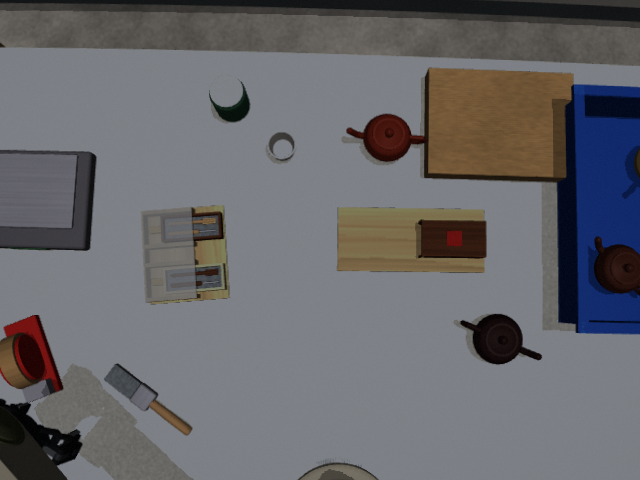

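View pics/side0.png

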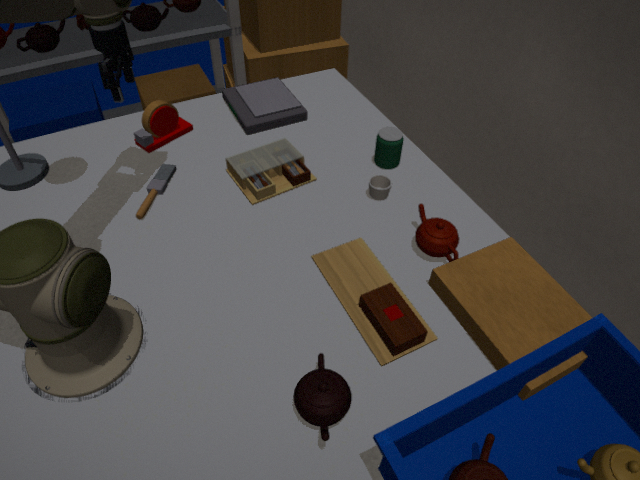

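Top view: the rack is around (185,255) and opens to the right. The dark tray is in the far bay, with its leading end near (222,226). The board spans (338..485, 208..272), with the sleeve mouth near (418,240) facing left, and the red square is at (454,239). The side view agrees.

```bash
cat > h.py <<'E'
from rig import ctrl, viewer
import numpy as np, cv2
from scipy.spatial.transform import Rotation as Rn
def ray(i,uv):
    d=np.array([(uv[0]-i['cx'])/i['fx'],(uv[1]-i['cy'])/i['fy']]); s=d.copy()
    for _ in range(10): s=d/(1+i['k1']*(s@s))
    R=np.array(i['R']); return -R.T@np.array(i['t']), R.T@np.array([*s,1.])
def plane(i,uv,z):
    c,d=ray(i,uv); return c+d*(z-c[2])/d[2]
def tri(rs):
    A=np.zeros((3,3));b=np.zeros(3);P=[]
    for c,d in rs:
        d=d/np.linalg.norm(d);M=np.eye(3)-np.outer(d,d);A+=M;b+=M@c
    X=np.linalg.solve(A,b)
    return X,[round(float(np.linalg.norm(np.cross(X-c,d/np.linalg.norm(d)))),1) for c,d in rs]
def proj(i,X):
    c=np.array(i['R'])@np.asarray(X,float)+np.array(i['t']);s=c[:2]/c[2];s=s*(1+i['k1']*(s@s))
    return np.array([i['fx']*s[0]+i['cx'],i['fy']*s[1]+i['cy']])
def axes():
    s=ctrl.sense();q=s['ee_rot'];return s['eef_pos'],Rn.from_quat([*q[1:],q[0]]).as_matrix()
E
python3 - <<'E'
from h import *
np.set_printoptions(precision=2,suppress=True)
t=viewer.camera_info('top')
for n,uv,z in [('rack fr far',(225,205),6),('rack fr near',(229,299),6),('rack bk far',(141,210),6),('dark lead far',(222,212),36),('lead near',(223,239),36),('pale lead far',(223,264),36),('pale lead near',(226,290),36),
 ('mouth far',(419,221),44),('mouth near',(418,259),44),('end far',(486,221),44),('end near',(486,257),44),('bd LF',(338,208),6),('bd LN',(338,272),6),('bd RN',(484,272),6),('bd RF',(485,209),6),('red',(454,239),44)]:
    print(n,plane(t,uv,z))
print(axes())
w=viewer.camera_info('wrist');p,R=axes()
Rc=np.array(w['R']);c=-Rc.T@np.array(w['t']);print('cam in tool',R.T@(c-p)," cam z in tool",R.T@Rc[2],"cam x in tool",R.T@Rc[0],w['fx'],w['k1'])
# triangulate red square
s=viewer.camera_info('side');out=[]
for n in('top','side'):
    im=viewer.capture(n).astype(int);m=((im[...,2]>120)&(im[...,1]<60)&(im[...,0]<60)).astype(np.uint8)
    k,l,st,ce=cv2.connectedComponentsWithStats(m)
    for j in range(1,k):
        if st[j,4]>40: print(n,st[j],ce[j])
E
```

```text
rack fr far [619.21 247.88   6.  ]
rack fr near [428.27 231.31   6.  ]
rack bk far [604.09 420.04   6.  ]
dark lead far [600.41 248.3   36.  ]
lead near [546.42 243.83  36.  ]
pale lead far [496.83 241.61  36.  ]
pale lead near [445.84 233.44  36.  ]
mouth far [ 592.55 -143.72   44.  ]
mouth near [ 517.05 -142.64   44.  ]
end far [ 596.49 -277.69   44.  ]
end near [ 524.7  -277.71   44.  ]
bd LF [619.62  16.61   6.  ]
bd LN [488.87  13.26   6.  ]
bd RN [ 496.9  -283.98    6.  ]
bd RF [ 626.54 -285.96    6.  ]
red [ 558.67 -213.73   44.  ]
(array([224.34, 474.39, 230.78]), array([[-0.  ,  0.43,  0.9 ],
       [-0.  ,  0.9 , -0.43],
       [-1.  , -0.  , -0.  ]]))
cam in tool [-143.76   -0.96  -70.22]  cam z in tool [0.96 0.   0.28] cam x in tool [-0.  1. -0.] 407.76910426471443 -0.08256259951412333
```

carry_out --targets '[{"x": 0.2,"y": -0.12,"z": 0,"az": -0.9,"hand": 1},{"x": 0.2,"y": -0.12,"z": 0,"az": -0.9,"hand": 1},{"x": 0.2,"y": -0.12,"z": 0,"az": -0.9,"hand": 1},{"x": 0.2,"y": -0.12,"z": 0,"az": -0.9,"hand": 1},{"x": 0.2,"y": -0.12,"z": 0,"az": -0.9,"hand": 1}]'

```text
invalid input at $.targets[0]: expected keys x, y, z, ax, ay, az, hand
```

carry_out --targets '[{"x": 0.13,"y": -0.06,"z": -0.03,"az": -0.14,"hand": 1},{"x": 0.13,"y": -0.06,"z": -0.03,"az": -0.14,"hand": 1},{"x": 0.13,"y": -0.06,"z": -0.03,"az": -0.14,"hand": 1},{"x": 0.13,"y": -0.06,"z": -0.03,"az": -0.14,"hand": 1},{"x": 0.13,"y": -0.06,"z": -0.03,"az": -0.14,"hand": 1}]'

```text
invalid input at $.targets[0]: expected keys x, y, z, ax, ay, az, hand
```

Run:
```python
from h import *
import json
print(axes())
i=viewer.camera_info('wrist');im=viewer.capture('wrist')
cv2.imwrite('pics/w1.png',im);json.dump({k:np.array(v).tolist() for k,v in i.items()},open('w1.json','w'))
```

```text
(array([224.3779277 , 474.48372781, 230.97773136]), array([[-4.82804702e-04,  4.27552381e-01,  9.03990447e-01],
       [-5.51549032e-04,  9.03990301e-01, -4.27552607e-01],
       [-9.99999731e-01, -7.05019465e-04, -2.00634666e-04]]))
```

View pics/w1.png

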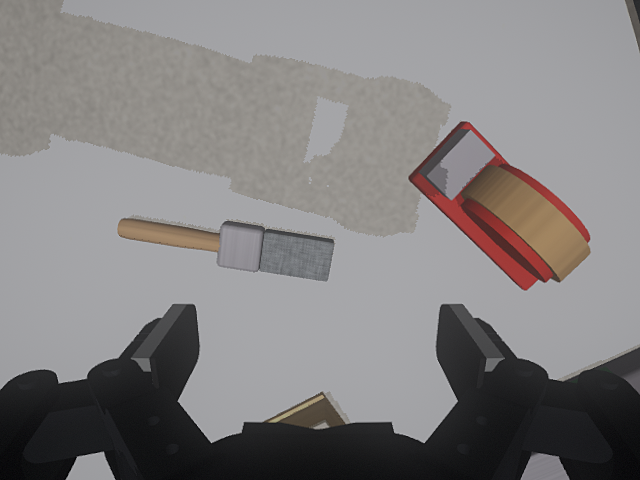

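The moves were refused because every key must be given. The wrist picture shows only the tabletop ahead of the fingers, with the fingers in the bottom third of the frame. I'll reissue both moves.

carry_out --targets '[{"x": 0.2,"y": -0.11,"z": 0,"ax": 0,"ay": 0,"az": -0.9,"hand": 1},{"x": 0.2,"y": -0.11,"z": 0,"ax": 0,"ay": 0,"az": -0.9,"hand": 1},{"x": 0.2,"y": -0.11,"z": 0,"ax": 0,"ay": 0,"az": -0.9,"hand": 1},{"x": 0.2,"y": -0.11,"z": 0,"ax": 0,"ay": 0,"az": -0.9,"hand": 1},{"x": 0.2,"y": -0.11,"z": 0,"ax": 0,"ay": 0,"az": -0.9,"hand": 1}]'

```text
time_s: 0.88
eef_pos: [426.7, 362.9, 230.7]
ee_rot: [0.552, 0.442, 0.552, -0.442]
force: [-1.7, 0.3, 0.0]
grip_width: 1.002
```

carry_out --targets '[{"x": 0.1,"y": -0.055,"z": 0,"ax": 0,"ay": 0,"az": -0.14,"hand": 1},{"x": 0.1,"y": -0.055,"z": 0,"ax": 0,"ay": 0,"az": -0.14,"hand": 1},{"x": 0.1,"y": -0.055,"z": 0,"ax": 0,"ay": 0,"az": -0.14,"hand": 1},{"x": 0.1,"y": -0.055,"z": 0,"ax": 0,"ay": 0,"az": -0.14,"hand": 1}]'

```text
time_s: 1.38
eef_pos: [524.1, 309.8, 231.0]
ee_rot: [0.522, 0.477, 0.522, -0.477]
force: [-1.7, 0.1, 0.0]
grip_width: 0.999
```

Run:
```python
from h import *
import json
print(axes())
i=viewer.camera_info('wrist');im=viewer.capture('wrist')
cv2.imwrite('pics/w2.png',im);json.dump({k:np.array(v).tolist() for k,v in i.items()},open('w2.json','w'))
```

```text
(array([524.06011991, 309.78920752, 231.04544875]), array([[-7.59190103e-04,  9.96037909e-01,  8.89264215e-02],
       [ 1.05377639e-05,  8.89264551e-02, -9.96038195e-01],
       [-9.99999712e-01, -7.55245254e-04, -7.80080969e-05]]))
```

View pics/w2.png

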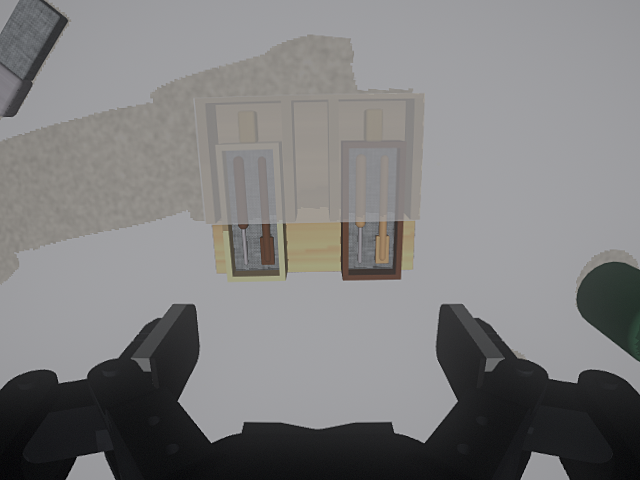

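View 2 shows the dark tray in the right bay. Its lead rim corners are about (342,278) and (400,278), its rear end is near (342..404,143), and the pale tray is on the left. I'll take a second wrist view from a shifted place.

carry_out --targets '[{"x": 0.05,"y": -0.06,"z": -0.03,"ax": 0,"ay": 0,"az": 0,"hand": 1},{"x": 0.05,"y": -0.06,"z": -0.03,"ax": 0,"ay": 0,"az": 0,"hand": 1},{"x": 0.05,"y": -0.06,"z": -0.03,"ax": 0,"ay": 0,"az": 0,"hand": 1}]'

```text
time_s: 1.8
eef_pos: [574.2, 249.5, 201.0]
ee_rot: [0.521, 0.477, 0.522, -0.478]
force: [-0.1, 0.5, -0.8]
grip_width: 0.997
```

```bash
python3 - <<'E'
from h import *
import json
np.set_printoptions(precision=1,suppress=True)
print(axes()[0])
i=viewer.camera_info('wrist');im=viewer.capture('wrist')
cv2.imwrite('pics/w3.png',im);json.dump({k:np.array(v).tolist() for k,v in i.items()},open('w3.json','w'))
C=[]
for n in('w2','w3'):
    i=json.load(open(n+'.json'));im=cv2.imread(f'pics/{n}.png').astype(int)
    m=((im[...,2]<130)&(im[...,2]-im[...,0]>15)&(im[...,2]-im[...,1]>10)).astype(np.uint8)
    k,l,st,ce=cv2.connectedComponentsWithStats(m)
    for j in range(1,k):
        if st[j,4]>150: print(n,j,st[j],ce[j])
    # component nearest to expected lead centre
    e=proj(i,[573.5,246,36]);print('expected',e)
    cand=[j for j in range(1,k) if st[j,4]>300]
    j=min(cand,key=lambda j:np.min(np.hypot(*(np.argwhere(l==j)[:,::-1]-e).T)))
    mm=(l==j).astype(np.uint8)
    c,_=cv2.findContours(mm,0,1);c=max(c,key=len)[:,0].astype(float)
    box=cv2.boxPoints(cv2.minAreaRect(c.astype(np.float32)));print(box.round(1).tolist())
    C.append((i,mm));cv2.imwrite(f'pics/m_{n}.png',mm*255)
E
python3 -c "
import cv2,numpy as np
a=cv2.imread('pics/w3.png')
cv2.imwrite('pics/v3.png',cv2.hconcat([cv2.resize(a[40:290,200:500],None,fx=1.3,fy=1.3),cv2.resize(cv2.imread('pics/m_w3.png')[40:290,200:500],None,fx=1.3,fy=1.3)]))"
```

```text
[574.2 249.5 201. ]
w2 1 [342 221  62  60 946] [371.9 257. ]
w2 7 [260 224  15  41 457] [266.6 246.1]
expected [366.9 281.7]
[[342.0, 221.0], [403.0, 221.0], [403.0, 280.0], [342.0, 280.0]]
w3 1 [ 226  144  148   73 2854] [298.  173.8]
w3 3 [327 144  15  55 605] [334.6 172.6]
w3 4 [195 147  17  54 639] [202.5 176.5]
w3 6 [144 150   9  32 154] [148.2 164.2]
expected [316.9 219. ]
[[225.89999389648438, 145.8000030517578], [372.8999938964844, 143.6999969482422], [374.0, 215.3000030517578], [226.89999389648438, 217.39999389648438]]
```

View pics/v3.png

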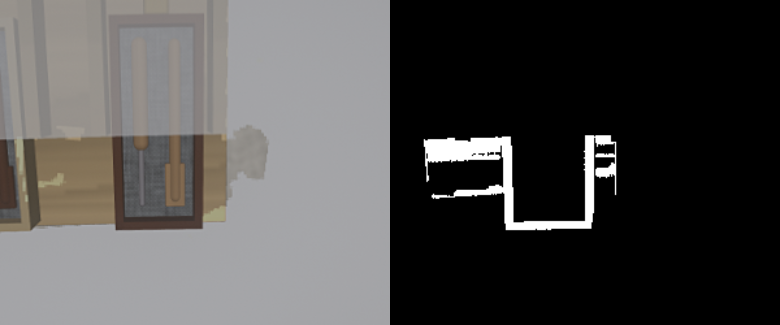

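Crop of view 3: the U-shaped rim is clear. The lead corners are near (288,217) and (355,216) in full-frame pixels. Next I'll measure the outer edges from mask rows.

```bash
cat > lead.py <<'E'
from h import *
import json
np.set_printoptions(precision=1,suppress=True)
# rim edges: fit lines to outer left, outer right, outer bottom of the U
P={}
for n,(x0,x1),(y0,y1) in(('w2',(335,412),(235,290)),('w3',(280,362),(165,225))):
    i=json.load(open(n+'.json'));im=cv2.imread(f'pics/{n}.png').astype(int)
    m=((im[...,2]<105)&(im[...,2]-im[...,0]>15)&(im[...,2]-im[...,1]>10))
    B=[];
    for u in range(x0+15,x1-15):
        v=np.flatnonzero(m[y0:y1,u]); 
        if len(v): B.append((u,y0+v[-1]+.5))
    B=np.array(B);yb=np.median(B[:,1])
    L=[];Rr=[]
    for v in range(int(yb)-35,int(yb)-5):
        u=np.flatnonzero(m[v,x0:x1])
        if len(u): L.append((v,x0+u[0]-.5));Rr.append((v,x0+u[-1]+.5))
    f=lambda A:np.polyfit(*np.array(A).T,1)
    b=f(B);out=[]
    for S in(L,Rr):
        S=np.array(S);s=f(S);r=S[:,1]-np.polyval(s,S[:,0]);S=S[abs(r)<1.5];s=f(S)
        u=320.
        for _ in range(20): u=np.polyval(s,np.polyval(b,u))
        out.append((u,np.polyval(b,u)))
    print(n,np.array(out)); P[n]=(i,out)
for k in(0,1):
    print(tri([ray(P[n][0],P[n][1][k]) for n in P]))
for n in P:
    a,b=[plane(P[n][0],c,36) for c in P[n][1]];print(n,a,b,'w',np.linalg.norm(a-b),'ang',np.arctan2(*(b-a)[1::-1]),'c',(a+b)/2)
E
python3 lead.py
```

```text
w2 [[342.3 280. ]
 [400.  278.3]]
w3 [[288.5 216.9]
 [355.5 215. ]]
(array([551.4, 245.9,  36.6]), [0.0, 0.0])
(array([603. , 251.5,  35. ]), [0.2, 0.2])
w2 [551.5 245.7  36. ] [602.6 251.7  36. ] w 51.52548685529766 ang 0.11832164580585856 c [577.1 248.7  36. ]
w3 [551.4 245.7  36. ] [603.  251.8  36. ] w 52.00372150985766 ang 0.1169833367956565 c [577.2 248.8  36. ]
```

Lead centre is (577, 249) with the rim at z≈36 and width 52, both as expected. I'll descend 25 mm behind the lead face, then close.

carry_out --targets '[{"x": 0,"y": 0.024,"z": -0.06,"ax": 0,"ay": 0,"az": 0.02,"hand": 1},{"x": 0,"y": 0.024,"z": -0.12,"ax": 0,"ay": 0,"az": 0.02,"hand": 1},{"x": 0,"y": 0.024,"z": -0.16,"ax": 0,"ay": 0,"az": 0.02,"hand": 1},{"x": 0,"y": 0.024,"z": -0.19,"ax": 0,"ay": 0,"az": 0.02,"hand": 1},{"x": 0,"y": 0.024,"z": -0.19,"ax": 0,"ay": 0,"az": 0.02,"hand": 1}]'

```text
time_s: 2.48
eef_pos: [572.8, 274.8, 10.3]
ee_rot: [0.526, 0.471, 0.528, -0.472]
force: [0.8, -0.1, 0.9]
grip_width: 0.998
```

carry_out --targets '[{"x": 0,"y": 0,"z": 0,"ax": 0,"ay": 0,"az": 0,"hand": -0.2},{"x": 0,"y": 0,"z": 0,"ax": 0,"ay": 0,"az": 0,"hand": -0.2},{"x": 0,"y": 0,"z": 0,"ax": 0,"ay": 0,"az": 0,"hand": -0.2},{"x": 0,"y": 0,"z": 0,"ax": 0,"ay": 0,"az": 0,"hand": -0.2},{"x": 0,"y": 0,"z": 0,"ax": 0,"ay": 0,"az": 0,"hand": -0.2}]' --grip_force 30

```text
time_s: 3.1
eef_pos: [575.2, 274.2, 13.3]
ee_rot: [0.527, 0.473, 0.526, -0.471]
force: [-2.7, 2.2, 7.9]
grip_width: 0.602
```

carry_out --targets '[{"x": 0,"y": 0,"z": 0.002,"ax": 0,"ay": 0,"az": 0,"hand": -0.2},{"x": 0.002,"y": -0.02,"z": 0.002,"ax": 0,"ay": 0,"az": 0,"hand": -0.2},{"x": 0.005,"y": -0.045,"z": 0.002,"ax": 0,"ay": 0,"az": 0,"hand": -0.2}]' --grip_force 50

```text
time_s: 3.48
eef_pos: [579.6, 227.6, 13.5]
ee_rot: [0.527, 0.472, 0.527, -0.472]
force: [1.4, 1.4, 0.2]
grip_width: 0.594
```

carry_out --targets '[{"x": 0.003,"y": -0.025,"z": 0,"ax": 0,"ay": 0,"az": 0,"hand": -0.2},{"x": 0.006,"y": -0.05,"z": 0,"ax": 0,"ay": 0,"az": 0,"hand": -0.2},{"x": 0.008,"y": -0.08,"z": 0,"ax": 0,"ay": 0,"az": 0,"hand": -0.2},{"x": 0.009,"y": -0.09,"z": 0.02,"ax": 0,"ay": 0,"az": 0,"hand": -0.2},{"x": 0.009,"y": -0.09,"z": 0.06,"ax": 0,"ay": 0,"az": 0,"hand": -0.2}]'

```text
time_s: 4.1
eef_pos: [587.9, 137.4, 73.8]
ee_rot: [0.525, 0.472, 0.527, -0.473]
force: [-0.7, 0.5, -1.0]
grip_width: 0.599
```

Run:
```python
from h import *
import json
print(axes())
for n in('wrist','top'):
    i=viewer.camera_info(n);im=viewer.capture(n)
    cv2.imwrite(f'pics/{n}4.png',im);json.dump({k:np.array(v).tolist() for k,v in i.items()},open(n+'4.json','w'))
a=cv2.imread('pics/wrist4.png');b=cv2.imread('pics/top4.png')[150:390,120:520]
cv2.imwrite('pics/v4.png',cv2.hconcat([cv2.resize(a,(400,300)),cv2.copyMakeBorder(b,30,30,0,0,0)]))
```

```text
(array([587.85307583, 137.40973865,  73.80009528]), array([[-2.64092169e-03,  9.94234562e-01,  1.07194505e-01],
       [-1.63930083e-04,  1.07194447e-01, -9.94238062e-01],
       [-9.99996499e-01, -2.64327727e-03, -1.20107186e-04]]))
```

View pics/v4.png

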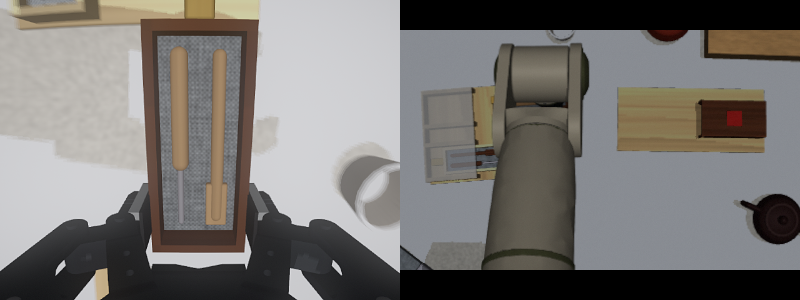

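Tray is held cleanly: wrist view shows it between the pads, the pull trailing, clear of the rack. Now carry it over the board.

carry_out --targets '[{"x": -0.007,"y": -0.05,"z": 0,"ax": 0,"ay": 0,"az": -0.04,"hand": -0.2},{"x": -0.014,"y": -0.1,"z": 0,"ax": 0,"ay": 0,"az": -0.08,"hand": -0.2},{"x": -0.021,"y": -0.15,"z": 0,"ax": 0,"ay": 0,"az": -0.08,"hand": -0.2},{"x": -0.031,"y": -0.2,"z": 0,"ax": 0,"ay": 0,"az": -0.08,"hand": -0.2},{"x": -0.031,"y": -0.236,"z": 0,"ax": 0,"ay": 0,"az": -0.08,"hand": -0.2}]'

```text
time_s: 4.82
eef_pos: [556.8, -99.2, 73.8]
ee_rot: [0.507, 0.493, 0.507, -0.493]
force: [0.8, 0.4, -2.1]
grip_width: 0.601
```

carry_out --targets '[{"x": 0,"y": 0,"z": -0.03,"ax": 0,"ay": 0,"az": 0,"hand": -0.2},{"x": 0,"y": 0,"z": -0.05,"ax": 0,"ay": 0,"az": 0,"hand": -0.2},{"x": 0,"y": 0,"z": -0.057,"ax": 0,"ay": 0,"az": 0,"hand": -0.2},{"x": 0,"y": 0,"z": -0.057,"ax": 0,"ay": 0,"az": 0,"hand": -0.2}]'

```text
time_s: 5.32
eef_pos: [557.6, -97.3, 16.6]
ee_rot: [0.507, 0.493, 0.507, -0.493]
force: [0.1, 0.6, -1.5]
grip_width: 0.598
```

carry_out --targets '[{"x": 0,"y": 0,"z": -0.002,"ax": 0,"ay": 0,"az": 0,"hand": -0.2},{"x": 0,"y": 0,"z": -0.003,"ax": 0,"ay": 0,"az": 0,"hand": -0.2},{"x": 0,"y": 0,"z": -0.003,"ax": 0,"ay": 0,"az": 0,"hand": -0.2}]'

```text
time_s: 5.7
eef_pos: [557.7, -97.4, 13.6]
ee_rot: [0.507, 0.493, 0.507, -0.493]
force: [0.1, -0.8, -1.8]
grip_width: 0.598
```

carry_out --targets '[{"x": 0,"y": 0,"z": -0.002,"ax": 0,"ay": 0,"az": 0,"hand": -0.2},{"x": 0,"y": 0,"z": -0.002,"ax": 0,"ay": 0,"az": 0,"hand": -0.2}]'

```text
time_s: 5.95
eef_pos: [557.8, -97.5, 13.4]
ee_rot: [0.508, 0.493, 0.507, -0.493]
force: [-7.5, 2.2, 18.3]
grip_width: 0.598
```

Contact at z≈13.5. Releasing (opening makes the pads retreat), then lifting.

carry_out --targets '[{"x": 0,"y": 0,"z": 0.002,"ax": 0,"ay": 0,"az": 0,"hand": -0.2},{"x": 0,"y": 0,"z": 0.002,"ax": 0,"ay": 0,"az": 0,"hand": 0.6},{"x": 0,"y": 0,"z": 0.002,"ax": 0,"ay": 0,"az": 0,"hand": 0.9},{"x": 0,"y": 0,"z": 0.002,"ax": 0,"ay": 0,"az": 0,"hand": 0.9},{"x": 0,"y": 0,"z": 0.002,"ax": 0,"ay": 0,"az": 0,"hand": 0.9}]'

```text
time_s: 6.58
eef_pos: [557.5, -97.4, 13.2]
ee_rot: [0.507, 0.493, 0.507, -0.493]
force: [-0.4, 0.1, 0.3]
grip_width: 0.951
```

carry_out --targets '[{"x": 0,"y": 0,"z": 0.05,"ax": 0,"ay": 0,"az": 0,"hand": 0.9},{"x": 0,"y": 0,"z": 0.1,"ax": 0,"ay": 0,"az": 0,"hand": 0.9},{"x": 0,"y": -0.05,"z": 0.16,"ax": 0,"ay": 0,"az": 0,"hand": 0.9},{"x": 0,"y": -0.1,"z": 0.17,"ax": 0,"ay": 0,"az": 0,"hand": 0.9},{"x": 0,"y": -0.1,"z": 0.17,"ax": 0,"ay": 0,"az": 0,"hand": 0.9}]'

```text
time_s: 7.2
eef_pos: [557.7, -201.0, 184.9]
ee_rot: [0.508, 0.494, 0.505, -0.494]
force: [0.4, 0.6, -0.7]
grip_width: 0.949
```

Run:
```python
from h import *
import json
print(axes())
for n in('wrist',):
    i=viewer.camera_info(n);im=viewer.capture(n)
    cv2.imwrite(f'pics/w5.png',im);json.dump({k:np.array(v).tolist() for k,v in i.items()},open('w5.json','w'))
```

```text
(array([ 557.66410179, -201.0144845 ,  184.92952323]), array([[ 0.00299302,  0.99968252,  0.02501783],
       [-0.00234842,  0.0250249 , -0.99968407],
       [-0.99999276,  0.00293333,  0.00242258]]))
```

View pics/w5.png

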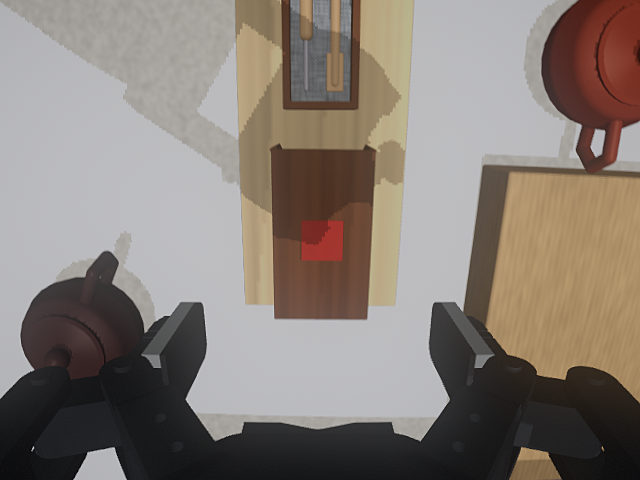

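View 5: the tray lies flat on the board, lead rim (284,108)–(357,108). The sleeve roof runs from mouth (272,150)–(375,149) to end (275,320)–(368,319), with the red square at (322,241). I'll take a second view further back that includes the pull.

carry_out --targets '[{"x": 0,"y": 0.06,"z": 0.02,"ax": 0,"ay": 0,"az": 0,"hand": 0.9},{"x": 0,"y": 0.1,"z": 0.02,"ax": 0,"ay": 0,"az": 0,"hand": 0.9},{"x": 0,"y": 0.1,"z": 0.02,"ax": 0,"ay": 0,"az": 0,"hand": 0.9}]'

```text
time_s: 7.62
eef_pos: [557.2, -94.0, 203.0]
ee_rot: [0.508, 0.492, 0.509, -0.492]
force: [0.4, 0.1, -0.3]
grip_width: 0.945
```

Run:
```python
from h import *
import json
print(axes())
for n in('wrist',):
    i=viewer.camera_info(n);im=viewer.capture(n)
    cv2.imwrite(f'pics/w6.png',im);json.dump({k:np.array(v).tolist() for k,v in i.items()},open('w6.json','w'))
```

```text
(array([557.18175899, -93.98480505, 202.97708834]), array([[-9.22953107e-04,  9.99438189e-01,  3.35030376e-02],
       [ 8.15674569e-04,  3.35037931e-02, -9.99438257e-01],
       [-9.99999241e-01, -8.95107069e-04, -8.46138744e-04]]))
```

View pics/w6.png

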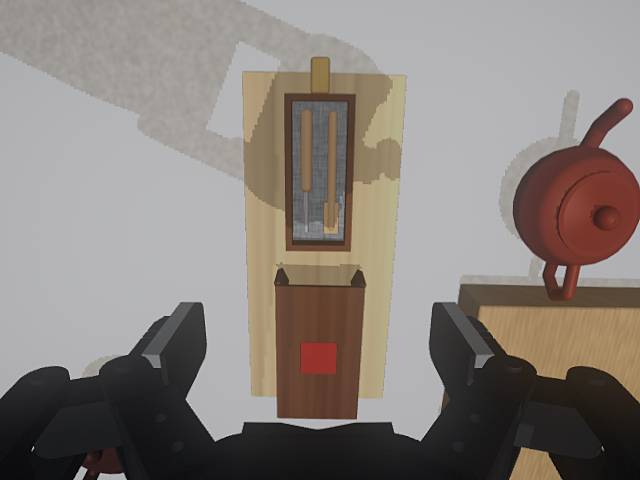

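View 6 shows the whole tray with its rim from (285,94) to (351,250), the pull at (320,58..93) just overhanging the board's edge, and the mouth at rows 265–285. Measuring from edges in both views.

```bash
cat > meas.py <<'E'
from h import *
import json
np.set_printoptions(precision=1,suppress=True)
def load(n): return json.load(open(n+'.json')),cv2.imread(f'pics/{n}.png')
def brown(im):
    h=cv2.cvtColor(im,cv2.COLOR_BGR2HSV).astype(int);im=im.astype(int)
    return (im[...,2]<125)&(im[...,2]-im[...,0]>15)&(im[...,1]*1.0<0.72*im[...,2])
def fit(A):
    A=np.array(A,float);s=np.polyfit(*A.T,1)
    for t in(2,1):
        r=A[:,1]-np.polyval(s,A[:,0]);B=A[abs(r-np.median(r))<t];s=np.polyfit(*B.T,1)
    return s
def side(m,rows,x0,x1):
    L=[];R=[]
    for v in range(*rows):
        u=np.flatnonzero(m[v,x0:x1]);
        if len(u): L.append((v,x0+u[0]-.5));R.append((v,x0+u[-1]+.5))
    return fit(L),fit(R)
def edge(m,cols,y0,y1,last):
    B=[]
    for u in range(*cols):
        v=np.flatnonzero(m[y0:y1,u])
        if len(v): B.append((u,y0+(v[-1]+.5 if last else v[0]-.5)))
    return fit(B)
def corner(s,b):
    u=320.
    for _ in range(20): u=np.polyval(s,np.polyval(b,u))
    return u,np.polyval(b,u)
i6,a6=load('w6');i5,a5=load('w5');m6,m5=brown(a6),brown(a5)
L,R=side(m6,(110,235),275,360);t=edge(m6,(295,343),85,110,0);b=edge(m6,(295,343),235,258,1)
c6=[corner(L,t),corner(R,t),corner(L,b),corner(R,b)];print('w6 tray',np.array(c6))
L,R=side(m5,(20,100),275,366);b=edge(m5,(295,348),90,118,1);c5=[corner(L,b),corner(R,b)];print('w5 lead',np.array(c5))
for k in(0,1): print('lead tri',tri([ray(i6,c6[2+k]),ray(i5,c5[k])]))
P=[plane(i6,c,36) for c in c6];print('tray z36',*P)
le=(P[2]+P[3])/2;ta=(P[0]+P[1])/2;d=(le-ta)/np.linalg.norm(le-ta);print('lead',le,'tail',ta,'len',np.linalg.norm(le-ta),'dir',d[:2].round(4),'w',np.linalg.norm(P[1]-P[0]))
# sleeve roof
for n,i,m,rows,cols,y in(('w5',i5,m5,(165,215),(262,385),(300,330)),('w6',i6,m6,(300,338),(266,374),(400,425))):
    L,R=side(m,rows,*cols);
    e=edge(m,(285,355),*y,1);
    vm=(rows[0]);pts=[(np.polyval(L,vm),vm),(np.polyval(R,vm),vm)]+[corner(L,e),corner(R,e)]
    Q=[plane(i,p,44) for p in pts];print(n,np.array(pts).tolist());print('sleeve',*Q,'mid',(Q[0]+Q[1])/2,(Q[2]+Q[3])/2,'w',np.linalg.norm(Q[0]-Q[1]),np.linalg.norm(Q[2]-Q[3]))
rs=[]
for i,a in((i5,a5),(i6,a6)):
    a=a.astype(int);m=(a[...,2]>130)&(a[...,1]<70);m[:, :290]=0;m[:,350:]=0
    c,_=cv2.findContours(m.astype(np.uint8),0,1);mo=cv2.boundingRect(max(c,key=cv2.contourArea));q=(mo[0]+mo[2]/2-.5,mo[1]+mo[3]/2-.5);rs.append(ray(i,q));print('red',mo,plane(i,q,44))
print(tri(rs))
# pull (brass)
a=a6.astype(int);m=(a[...,2]-a[...,0]>40);m[:,:308]=0;m[:,333:]=0;m[:58]=0;m[92:]=0
for z in(6+26,): 
  for v in(62,66,70):
    u=np.flatnonzero(m[v]);print('pull',v,u[[0,-1]],[plane(i6,(x,v),z) for x in(u[0]-.5,u[-1]+.5)])
E
python3 meas.py
```

```text
w6 tray [[283.9  93.1]
 [353.6  94.7]
 [285.6 250.5]
 [350.2 250.5]]
w5 lead [[283.3 108.5]
 [357.2 108.5]]
lead tri (array([ 532.4, -123.4,   39.2]), [0.0, 0.0])
lead tri (array([ 583.3, -122.1,   37.9]), [0.3, 0.3])
tray z36 [529.2  -4.6  36. ] [579.9  -4.   36. ] [ 532.2 -124.4   36. ] [ 583.8 -122.7   36. ]
lead [ 558.  -123.6   36. ] tail [554.6  -4.3  36. ] len 119.33135700117784 dir [ 0. -1.] w 50.684020420316834
w5 [[271.21529411764686, 165.0], [365.0386972025516, 165.0], [274.35683073229296, 317.49999999999994], [387.5181055697853, 317.50000000000006]]
sleeve [ 524.6 -161.5   44. ] [ 589.6 -159.9   44. ] [ 526.3 -278.    44. ] [ 613.8 -276.1   44. ] mid [ 557.1 -160.7   44. ] [ 570.1 -277.    44. ] w 65.00307782248443 87.55110926067317
w6 [[275.5, 300.0], [362.8805668016197, 300.0], [275.4999999999999, 417.0314583151082], [357.22697625730325, 418.77738847012813]]
sleeve [ 525.  -164.2   44. ] [ 595.7 -161.8   44. ] [ 525.1 -279.7   44. ] [ 598.7 -279.1   44. ] mid [ 560.4 -163.    44. ] [ 561.9 -279.4   44. ] w 70.71897847552036 73.66359327581941
red (302, 220, 41, 41) [ 561.3 -214.8   44. ]
red (301, 342, 36, 32) [ 561.6 -216.3   44. ]
(array([ 561.4, -213.4,   48.5]), [0.2, 0.2])
pull 62 [311 328] [array([547.8,  18. ,  32. ]), array([560.8,  18.5,  32. ])]
pull 66 [311 328] [array([547.9,  15.3,  32. ]), array([560.9,  15.7,  32. ])]
pull 70 [311 328] [array([548. ,  12.5,  32. ]), array([561. ,  12.9,  32. ])]
```

```bash
cat > meas2.py <<'E'
exec(open('meas.py').read().split('i6,a6=')[0])
for n,rows,cols in(('w5',(120,290),(225,425)),('w6',(90,260),(232,415)),('w6',(90,380),(232,415))):
    i,a=load(n);h=cv2.cvtColor(a,cv2.COLOR_BGR2HSV);m=h[...,1]>45
    L,R=side(m,rows,*cols);v0,v1=rows
    for v in(v0,v1):
        p,q=[plane(i,(np.polyval(s,v),v),6) for s in(L,R)];print(n,p,q,'w',np.linalg.norm(p-q),'mid',(p+q)/2)
    for s in (L,R):
        p,q=[plane(i,(np.polyval(s,v),v),6) for v in rows];print(' slope',(q-p)[0]/(p-q)[1])
    if n=='w5':
        r=a[...,2].astype(int);print(a[230,262:280].tolist(),a[230,362:382].tolist(),a[280,362:382].tolist())
E
python3 meas2.py
```

```text
w5 [ 495.  -131.7    6. ] [ 624.8 -128.3    6. ] w 129.81542599207214 mid [ 559.9 -130.     6. ]
w5 [ 496.8 -272.2    6. ] [ 626.5 -269.1    6. ] w 129.68164383210083 mid [ 561.7 -270.6    6. ]
 slope 0.01320173657189302
 slope 0.012274142681146327
[[131, 166, 187], [133, 168, 186], [135, 170, 186], [134, 168, 187], [132, 166, 186], [129, 165, 185], [129, 163, 184], [130, 165, 187], [132, 168, 188], [136, 172, 192], [96, 125, 144], [45, 54, 78], [53, 64, 89], [53, 66, 91], [51, 63, 89], [53, 65, 88], [51, 62, 86], [49, 61, 84]] [[54, 73, 107], [54, 72, 106], [55, 73, 106], [55, 73, 107], [56, 74, 108], [57, 75, 108], [57, 75, 109], [56, 74, 109], [53, 69, 103], [70, 93, 115], [125, 160, 173], [142, 179, 192], [139, 176, 187], [138, 174, 187], [136, 172, 186], [134, 171, 186], [133, 170, 186], [134, 170, 186], [133, 169, 186], [133, 168, 187]] [[60, 75, 106], [60, 76, 107], [61, 76, 108], [62, 77, 109], [61, 77, 108], [60, 75, 107], [60, 74, 104], [98, 127, 143], [147, 184, 195], [140, 177, 189], [138, 174, 186], [137, 173, 186], [135, 171, 187], [134, 170, 186], [134, 169, 187], [133, 168, 187], [133, 166, 186], [132, 166, 186], [134, 168, 187], [134, 169, 187]]
w6 [493.4  -1.1   6. ] [623.3   3.4   6. ] w 129.9894679000416 mid [558.4   1.1   6. ]
w6 [ 495.2 -144.1    6. ] [ 625.1 -139.7    6. ] w 129.96531663897798 mid [ 560.1 -141.9    6. ]
 slope 0.01238341087141974
 slope 0.01222891410508735
w6 [493.1  -1.1   6. ] [623.6   3.4   6. ] w 130.58291061250557 mid [558.3   1.1   6. ]
w6 [ 496.6 -268.3    6. ] [ 627.1 -263.8    6. ] w 130.53947848558514 mid [ 561.9 -266.1    6. ]
 slope 0.013376699648039456
 slope 0.01321774517860451
```

Board axis: x = 558.35 + 0.0127·(1.1−y), consistent across both views. The tray is 2 mm (lead) to 4 mm (tail) off it and turned by 0.016 rad. I'll grasp the pull at about (554.2, 11).

carry_out --targets '[{"x": -0.003,"y": 0.05,"z": -0.02,"ax": 0,"ay": 0,"az": 0,"hand": 0},{"x": -0.003,"y": 0.105,"z": -0.06,"ax": 0,"ay": 0,"az": 0,"hand": 0},{"x": -0.003,"y": 0.105,"z": -0.12,"ax": 0,"ay": 0,"az": 0,"hand": 0},{"x": -0.003,"y": 0.105,"z": -0.14,"ax": 0,"ay": 0,"az": 0,"hand": 0},{"x": -0.003,"y": 0.105,"z": -0.14,"ax": 0,"ay": 0,"az": 0,"hand": 0}]'

```text
time_s: 8.3
eef_pos: [553.5, 7.3, 61.6]
ee_rot: [0.506, 0.492, 0.508, -0.494]
force: [-0.1, 0.2, 0.5]
grip_width: 0.5
```

Run:
```python
from h import *
import json
print(axes(),ctrl.sense()['grip_width'])
i=viewer.camera_info('wrist');im=viewer.capture('wrist');cv2.imwrite(f'pics/w7.png',im)
for X in([554.2,11,32],[554.4,18,32]): print(proj(i,X))
```

```text
(array([553.53705078,   7.31722087,  61.56436826]), array([[-3.89890839e-03,  9.99584075e-01,  2.85740334e-02],
       [ 6.68630171e-04,  2.85768501e-02, -9.99591375e-01],
       [-9.99992176e-01, -3.87820974e-03, -7.79770591e-04]])) 0.49963307721449896
[320.47940876 272.33402393]
[321.40732917 257.70701536]
```

View pics/w7.png

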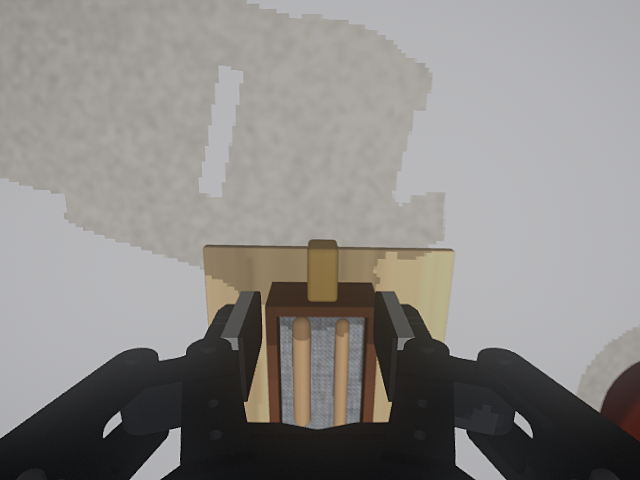

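View 7: the pull at (322, 240–301) is centred between the fingers, and the arm stands about 4 mm short in y. I'll go further back to clear the tail wall, then down.

carry_out --targets '[{"x": 0.001,"y": 0.006,"z": 0,"ax": 0,"ay": 0,"az": 0,"hand": 0},{"x": 0.001,"y": 0.006,"z": -0.01,"ax": 0,"ay": 0,"az": 0,"hand": 0},{"x": 0.001,"y": 0.006,"z": -0.02,"ax": 0,"ay": 0,"az": 0,"hand": 0}]'

```text
time_s: 8.72
eef_pos: [555.5, 13.6, 42.9]
ee_rot: [0.507, 0.493, 0.507, -0.493]
force: [-0.2, -0.3, 0.2]
grip_width: 0.496
```

carry_out --targets '[{"x": -0.001,"y": 0,"z": -0.018,"ax": 0,"ay": 0,"az": 0,"hand": 0},{"x": -0.001,"y": 0,"z": -0.033,"ax": 0,"ay": 0,"az": 0,"hand": 0},{"x": -0.001,"y": 0,"z": -0.033,"ax": 0,"ay": 0,"az": 0,"hand": 0}]'

```text
time_s: 9.1
eef_pos: [553.8, 13.7, 9.1]
ee_rot: [0.506, 0.492, 0.508, -0.493]
force: [-0.5, -0.5, 0.5]
grip_width: 0.5
```

carry_out --targets '[{"x": -0.001,"y": 0,"z": 0,"ax": 0,"ay": 0,"az": 0,"hand": -0.9},{"x": -0.001,"y": 0,"z": 0,"ax": 0,"ay": 0,"az": 0,"hand": -0.9},{"x": -0.001,"y": 0,"z": 0,"ax": 0,"ay": 0,"az": 0,"hand": -0.9},{"x": -0.001,"y": 0,"z": 0,"ax": 0,"ay": 0,"az": 0,"hand": -0.9},{"x": -0.001,"y": 0,"z": 0,"ax": 0,"ay": 0,"az": 0,"hand": -0.9}]' --grip_force 40

```text
time_s: 9.72
eef_pos: [553.9, 13.5, 11.0]
ee_rot: [0.508, 0.493, 0.507, -0.492]
force: [-0.4, -0.3, 6.0]
grip_width: 0.15
```

carry_out --targets '[{"x": 0.002,"y": 0,"z": 0.001,"ax": 0,"ay": 0,"az": -0.008,"hand": -0.9},{"x": 0.004,"y": 0,"z": 0.001,"ax": 0,"ay": 0,"az": -0.016,"hand": -0.9},{"x": 0.004,"y": 0,"z": 0.001,"ax": 0,"ay": 0,"az": -0.016,"hand": -0.9}]'

```text
time_s: 10.1
eef_pos: [557.5, 13.6, 11.1]
ee_rot: [0.503, 0.497, 0.503, -0.497]
force: [-0.5, 0.3, -0.7]
grip_width: 0.156
```

Run:
```python
from h import *
import json
print(axes(),ctrl.sense()['force'])
for n in('top','side'):
    i=viewer.camera_info(n);im=viewer.capture(n);cv2.imwrite(f'pics/{n}8.png',im)
a=cv2.imread('pics/wrist4.png')
i=viewer.camera_info('wrist');cv2.imwrite('pics/w8.png',viewer.capture('wrist'))
a=cv2.imread('pics/side8.png')[200:400,280:480];b=cv2.imread('pics/w8.png')
cv2.imwrite('pics/v8.png',cv2.hconcat([cv2.resize(a,(400,400)),cv2.copyMakeBorder(cv2.resize(b,(400,300)),50,50,0,0,0)]))
```

```text
(array([557.46094698,  13.60702107,  11.05289947]), array([[-3.79297230e-04,  9.99917456e-01,  1.28428108e-02],
       [ 5.25128227e-05,  1.28428316e-02, -9.99917526e-01],
       [-9.99999927e-01, -3.78591536e-04, -5.73797386e-05]])) [-0.52476326  0.31825793 -0.6892094 ]
```

View pics/v8.png

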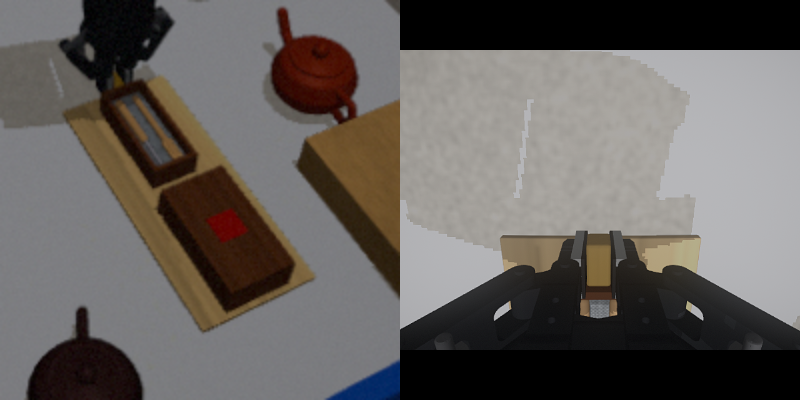

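The tray is aligned with the sleeve and the pull is pinched. Slide in, slowly at the mouth.

carry_out --targets '[{"x": 0.0,"y": -0.01,"z": 0,"ax": 0,"ay": 0,"az": 0,"hand": -0.9},{"x": 0.0005,"y": -0.02,"z": 0,"ax": 0,"ay": 0,"az": 0,"hand": -0.9},{"x": 0.0005,"y": -0.03,"z": 0,"ax": 0,"ay": 0,"az": 0,"hand": -0.9},{"x": 0.0005,"y": -0.038,"z": 0,"ax": 0,"ay": 0,"az": 0,"hand": -0.9},{"x": 0.0006,"y": -0.045,"z": 0,"ax": 0,"ay": 0,"az": 0,"hand": -0.9}]'

```text
time_s: 10.88
eef_pos: [558.0, -32.0, 11.3]
ee_rot: [0.503, 0.497, 0.503, -0.497]
force: [-0.4, 0.7, -1.8]
grip_width: 0.153
```

carry_out --targets '[{"x": 0.0002,"y": -0.012,"z": 0,"ax": 0,"ay": 0,"az": 0,"hand": -0.9},{"x": 0.0003,"y": -0.025,"z": 0,"ax": 0,"ay": 0,"az": 0,"hand": -0.9},{"x": 0.0005,"y": -0.04,"z": 0,"ax": 0,"ay": 0,"az": 0,"hand": -0.9},{"x": 0.0007,"y": -0.055,"z": 0,"ax": 0,"ay": 0,"az": 0,"hand": -0.9},{"x": 0.0009,"y": -0.07,"z": 0,"ax": 0,"ay": 0,"az": 0,"hand": -0.9}]'

```text
time_s: 11.5
eef_pos: [559.0, -102.6, 11.3]
ee_rot: [0.503, 0.497, 0.503, -0.497]
force: [-0.5, 0.2, -0.6]
grip_width: 0.15
```

carry_out --targets '[{"x": 0.0001,"y": -0.01,"z": 0,"ax": 0,"ay": 0,"az": 0,"hand": -0.9},{"x": 0.0002,"y": -0.02,"z": 0,"ax": 0,"ay": 0,"az": 0,"hand": -0.9},{"x": 0.0003,"y": -0.025,"z": 0,"ax": 0,"ay": 0,"az": 0,"hand": -0.9},{"x": 0.0003,"y": -0.025,"z": 0,"ax": 0,"ay": 0,"az": 0,"hand": -0.9}]'

```text
time_s: 12.0
eef_pos: [559.3, -126.6, 11.3]
ee_rot: [0.503, 0.497, 0.503, -0.497]
force: [0.4, 0.2, -1.4]
grip_width: 0.155
```

carry_out --targets '[{"x": 0,"y": -0.002,"z": 0,"ax": 0,"ay": 0,"az": 0,"hand": -0.9},{"x": 0,"y": -0.003,"z": 0,"ax": 0,"ay": 0,"az": 0,"hand": -0.9}]'

```text
time_s: 12.25
eef_pos: [559.3, -129.2, 11.3]
ee_rot: [0.503, 0.497, 0.503, -0.497]
force: [0.1, 0.7, -1.5]
grip_width: 0.154
```

carry_out --targets '[{"x": 0,"y": -0.0015,"z": 0,"ax": 0,"ay": 0,"az": 0,"hand": -0.9},{"x": 0,"y": -0.003,"z": 0,"ax": 0,"ay": 0,"az": 0,"hand": -0.9}]'

```text
time_s: 12.5
eef_pos: [559.3, -132.4, 11.3]
ee_rot: [0.503, 0.497, 0.503, -0.497]
force: [0.8, 0.4, -1.7]
grip_width: 0.153
```

carry_out --targets '[{"x": 0,"y": -0.0015,"z": 0,"ax": 0,"ay": 0,"az": 0,"hand": -0.9},{"x": 0,"y": -0.0025,"z": 0,"ax": 0,"ay": 0,"az": 0,"hand": -0.9}]'

```text
time_s: 12.75
eef_pos: [559.2, -134.4, 11.2]
ee_rot: [0.503, 0.497, 0.504, -0.497]
force: [1.6, 7.8, -1.1]
grip_width: 0.152
```

carry_out --targets '[{"x": 0,"y": -0.0015,"z": -0.001,"ax": 0,"ay": 0,"az": 0,"hand": -0.9},{"x": 0,"y": -0.0015,"z": -0.001,"ax": 0,"ay": 0,"az": 0,"hand": -0.9}]'

```text
time_s: 13.0
eef_pos: [559.3, -134.4, 11.0]
ee_rot: [0.502, 0.497, 0.504, -0.496]
force: [-1.8, 13.4, 9.0]
grip_width: 0.156
```

Hard stop met (TCP no longer advances, force rises). Release and withdraw up and back.

carry_out --targets '[{"x": 0,"y": 0.0015,"z": 0.001,"ax": 0,"ay": 0,"az": 0,"hand": -0.9},{"x": 0,"y": 0.0015,"z": 0.001,"ax": 0,"ay": 0,"az": 0,"hand": -0.3},{"x": 0,"y": 0.0015,"z": 0.001,"ax": 0,"ay": 0,"az": 0,"hand": 0},{"x": 0,"y": 0.0015,"z": 0.001,"ax": 0,"ay": 0,"az": 0,"hand": 0},{"x": 0,"y": 0.0015,"z": 0.001,"ax": 0,"ay": 0,"az": 0,"hand": 0}]'

```text
time_s: 13.62
eef_pos: [559.3, -135.1, 11.3]
ee_rot: [0.503, 0.497, 0.503, -0.497]
force: [-0.2, -0.0, -0.5]
grip_width: 0.498
```

carry_out --targets '[{"x": 0,"y": 0,"z": 0.04,"ax": 0,"ay": 0,"az": 0,"hand": 0},{"x": 0,"y": 0,"z": 0.08,"ax": 0,"ay": 0,"az": 0,"hand": 0},{"x": 0,"y": 0,"z": 0.14,"ax": 0,"ay": 0,"az": 0,"hand": 0.5},{"x": 0,"y": -0.02,"z": 0.17,"ax": 0,"ay": 0,"az": 0,"hand": 0.9},{"x": 0,"y": -0.02,"z": 0.17,"ax": 0,"ay": 0,"az": 0,"hand": 0.9}]'

```text
time_s: 14.25
eef_pos: [560.0, -156.3, 183.6]
ee_rot: [0.505, 0.497, 0.501, -0.497]
force: [0.0, 1.0, -0.8]
grip_width: 0.947
```

Run:
```python
from h import *
import json
i=viewer.camera_info('wrist');cv2.imwrite('pics/w9.png',viewer.capture('wrist'))
json.dump({k:np.array(v).tolist() for k,v in i.items()},open('w9.json','w'));print(axes()[0])
```

```text
[ 559.33203421 -155.26350745  181.59619333]
```

View pics/w9.png

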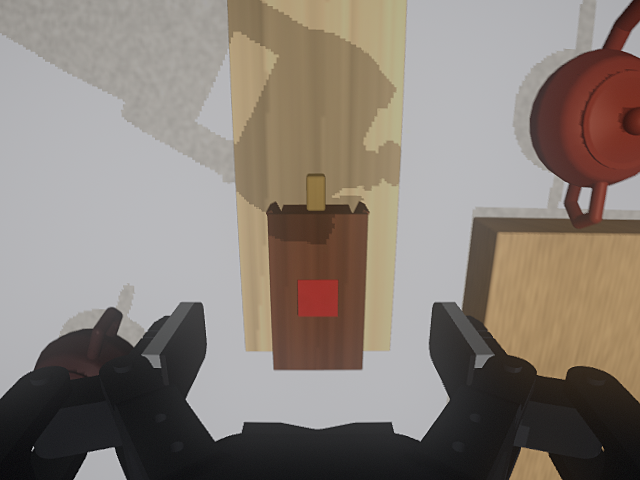

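Run:
```python
exec(open('meas.py').read().split('i6,a6=')[0])
i,a=load('w9');b=a.astype(int)
print('col316',[(v,b[v,316].tolist()) for v in list(range(170,178))+list(range(200,218,1))])
print('col365/270',[(v,b[v,364].tolist(),b[v,272].tolist()) for v in range(196,220,2)])
for n,uv,z in(('pull end top',(316,173.5),32),('pull L',(306,185),32),('pull R',(326,185),32),('roof end',(318,369.5),44),('mouth post L',(273,203),44),('mouth post R',(364,203),44),('roof lip',(318,214),44),('red',(317.5,298),44),('board mid?',(317,350),6)): print(n,plane(i,uv,z))
```

```text
col316 [(170, [87, 115, 134]), (171, [88, 116, 135]), (172, [91, 118, 138]), (173, [67, 95, 112]), (174, [41, 71, 88]), (175, [43, 73, 89]), (176, [55, 93, 114]), (177, [63, 109, 134]), (200, [65, 113, 138]), (201, [65, 113, 138]), (202, [66, 113, 138]), (203, [64, 112, 137]), (204, [65, 112, 138]), (205, [65, 113, 138]), (206, [64, 112, 137]), (207, [65, 112, 137]), (208, [64, 113, 138]), (209, [61, 106, 130]), (210, [49, 84, 104]), (211, [31, 43, 59]), (212, [32, 43, 59]), (213, [34, 47, 64]), (214, [36, 51, 72]), (215, [37, 53, 76]), (216, [38, 53, 76]), (217, [36, 51, 75])]
col365/270 [(196, [129, 164, 183], [101, 131, 150]), (198, [130, 166, 185], [101, 131, 150]), (200, [123, 158, 177], [102, 132, 151]), (202, [135, 172, 191], [89, 117, 136]), (204, [45, 58, 73], [39, 47, 61]), (206, [40, 50, 62], [45, 55, 68]), (208, [44, 55, 67], [43, 53, 67]), (210, [55, 71, 98], [43, 53, 63]), (212, [49, 63, 82], [50, 64, 87]), (214, [52, 69, 96], [47, 59, 78]), (216, [57, 76, 108], [50, 63, 86]), (218, [56, 75, 108], [50, 63, 85])]
pull end top [ 558.9 -123.2   32. ]
pull L [ 551.7 -131.6   32. ]
pull R [ 566.2 -131.5   32. ]
roof end [ 562.1 -278.3   44. ]
mouth post L [ 528.7 -142.8   44. ]
mouth post R [ 593.  -142.1   44. ]
roof lip [ 560.6 -150.4   44. ]
red [ 561.  -215.4   44. ]
board mid? [ 561.5 -283.6    6. ]
```

Run:
```python
from h import *
from rig import finish_job
a=cv2.imread('pics/top0.png');b=viewer.capture('top')
for n,(x0,x1,y0,y1) in dict(pale=(140,232,258,304),cup=(262,300,128,165),redpot=(345,428,108,165),darkpot=(458,545,308,368)).items():
    p=[cv2.cvtColor(q[y0:y1,x0:x1],6).astype(np.float64) for q in(a,b)];print(n,cv2.phaseCorrelate(*p))
s=ctrl.sense();print(s['time_s'],s['force'],s['eef_pos'])
print(finish_job())
```

```text
pale ((-0.03679998957174746, -0.012062047436781853), 0.9934300681290781)
cup ((-0.04985246497084006, 0.0071920320764284895), 0.990866026118824)
redpot ((0.03556584843588695, 0.008888429536128228), 0.9870856682336588)
darkpot ((-0.07177169514011439, -0.021917343180664517), 0.7854585374347688)
14.35 [-0.12246196  0.84366807 -0.55797022] [ 558.92240865 -154.6818667   180.47297945]
the job is handed in; nothing more can be done
None
```

I drew the dark tray out of its bay, laid it flat on the board about 26 mm short of the mouth and let go. I then took it by the brass pull, straightened it (4 mm and 0.016 rad) and slid it in until it met the sleeve's end wall, at about 13 N. After that I released it, withdrew and handed the job in at about 14.4 s.

**Last checks**
- **Depth:** the end of the pull is about 26 mm outside the mouth, so the tail face is flush to within about 1.5 mm. The TCP reading at the stop puts the tail 2–3 mm inside. That is more than the stated 1 mm, but within the limit.
- **Sideways:** the tail is about 1 mm off the sleeve's axis.
- **Bystanders:** the pale tray, cup and both pots show less than 0.1 pixel of shift in the top view. The match was less certain for the dark pot (0.79, against 0.99 for the others).
- **Heights:** two-view heights near the sleeve read 2–4 mm high: tray rim 38–39 mm (should be 36) and red square 48.5 mm (should be 44). I used the stated heights there.

My first move calls were refused for missing keys, and nothing moved.

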